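Pin the stub axle and close the sprung loop

ROBOT

A 6-joint arm with a two-finger parallel gripper is mounted at the origin on the work surface. World frame = base frame: x ahead of the robot, y to its left, z up, the work surface at z = 0. Lengths are in m, angles in degrees, forces in N, time in s.
With the tool pointing down it reaches from about 0.375 to 0.9 m from the base axis. Payload 3.1 kg.
Tool frame: the origin (TCP) lies at the very end of the fingers, on their centre line; the grasp point (between the pads) lies behind it (bot.grip_depth is the z of the grasp point in the tool frame, in m); z points along the fingers, y is the direction in which the jaws open and shut (so a half turn about z gives the same grasp; the last joint's range is limited). The gripper opens to 87 mm and grips with 3 to 60 N. Pads are 19 mm wide; open, the fingers measure 117 mm over their backs; the gripper's body (75 mm by 190 mm) begins 51 mm behind the grasp point.
Start: joints at [57.21, 30.224, 82.088, -0, 67.689, -10.227], TCP at [0.24, 0.577, 0.223] pointing down, gripper open.
Joint ranges: [-176.69, 176.69], [-43.24, 126.21], [12.49, 139.97], [-82, 262], [0, 151.66], [-163.58, 163.58]. Speed limits (degrees/s): [159.86, 159.86, 180, 180, 180, 180].

INTERFACE

Orientations are given as a 3x3 rotation matrix whose columns are the frame's x, y, z axes.
In Python, from rig import bot, vision gives the robot as it stands. The module is installed in compiled form; this text tells all that it offers.
- The arm moves only by the shell command python3 -m jog 'ROWS'. ROWS is JSON, a list of rows, each a list of 3 entries, a list of its own where there are three numbers: the shift along the tool's x, y, z in mm, then the turn, a rotation vector about the tool's x, y, z in degrees, then the closure, from 0 (fully open) to 1 (shut). In form: [[[dx, dy, dz], [wx, wy, wz], fingers], ...]. A call has 1 to 12 rows; each row is the pose to reach, as a shift and turn from the pose commanded when the call began, along the tool's axes at that moment; what a row does not reach only later rows make up. A row lasts 1/12 s, in which the tool goes at most 41.7 mm and 7.16 degrees, less where a joint would pass 70% of its speed; a pose out of reach is approached as far as the arm can. A call with a gripper value outside its range is refused whole. The fingers move at their own pace and stop on an object; the grip force is fixed at half the most. Time passes only in rows, so rows that repeat a pose let the fingers close. It gives the time, the measured TCP pose, the force and the opening at its end, in the units of the state.
- bot.read_state(): the state, without advancing time (a new reading comes with each control period).
- vision.capture(name): name is "side" or "top"; returns the picture (400x640x3 uint8, red, green, blue); there is no depth.
- vision.camera_info(name): a dict with "intrinsics" (3x3 intrinsics, pixels), "camera_from_world" (4x4, takes a point from world to camera coordinates). Camera axes: x right, y up, looking along -z (the intrinsics and any distortion apply to the point x, -y, -z); pixel columns grow to the right and rows downward; lengths in m; the calibration is good to about 2 mm. A picture is of the moment at which its call begins. camera_info takes no time and is no camera call.
- bot.hand_in(): hands the job in, once; it reports no verdict.
The state is a dict: "time_s": time; "joint_positions": joint angles; "qvel": joint speeds; "tau": joint torques, N m; "position": TCP position; "tcp_rot": TCP orientation; "force": force on the tool from outside, world axes, zero at the start; "moment": the same for the moment, N m; "opening": opening from 0.0 (shut) to 1.0 (fully open).
Only numpy, scipy, OpenCV 4.12 (cv2) and the standard library are available. Lean on these libraries where they do the work, as an engineer would, in place of code of your own. Each camera call takes 0.05 s, during which the arm holds its last target. There are 200 camera calls.

TASK

On the barn workbench, take from the timber rack the hitch pin with the big hinged loop and push it fully home, straight down through the cross hole near the free end of the square stub axle, with its loop still open and leaning back towards the hub. Then swing the loop up over the pin's head and down over the free end of the axle, so that it closes in front of the end face, and let go. Leave the small loop pin and the plain pin standing in the rack.

Things in the scene. Friction and masses are not known exactly. Their poses are not given: they have to be found in the camera images.
- pin_head (a point): Head centre of the steel hitch pin to use (0.45 kg), upright in a rack hole. Head: flat-sided block 28 (x) x 18 (y) x 44 mm tall; grip its flat sides, closing along y. z up along the pin. 30 mm below this point is the underside of its cross plate (36 x 78 x 8 mm), which seats on the axle's top. Loop starts on the -x side and closes to +x, so +x must point out to the axle's free end.
- pin_tip (a point): Lower tip of the hitch pin, 94 mm below pin_head: the round shank, 14 mm across, is 64 mm long below the cross plate, its last 14 mm tapering to a 4 mm tip. Same axes as pin_head.
- loop (a joint): Loop angle about the pin's y axis, hinged 26 mm below pin_head. 0: open stop, leaning to -x, 25 degrees above level; 1.13: upright; 2.71: level to +x; 3.3 to 3.5: closed, bar at the axle's end face. Starts at 0 to 0.2, held open by its weight (under 0.04 N m); pushed past upright, its spring and weight snap it shut. Push the bar from behind with shut fingers in an arc over the head.
- loop_bar (a point): Middle of the bar of the hitch pin's loop, a U of 8 mm round steel: bar 75 mm from the hinge axis, along the pin's y; arms 76 mm apart (clear), one each side of the head. The bar moves on a 75 mm circle about the hinge; upright, its underside passes 23 mm above the head's top.
- cross_hole (a point): Centre of the top mouth of the cross hole in the fixed square stub axle (steel, 50 mm wide and high, its flat level top 130 mm above the bench). Round hole, 22 mm wide, mouth countersunk to 30 mm, straight down through the axle, open below. z up; x along the axle to its free end, 55 mm away. A hub 76 mm across lies 85 to 135 mm to -x, over a timber block.
- axle_end (a point): Centre of the axle's free end face, 55 mm out along x from the hole and 25 mm below the axle's top; same axes as cross_hole.
- small_pin_head (a point): Head centre of the small loop pin, a bystander in the rack: head 20 mm tall, loop only 42 mm long, fixed. Too short to reach over the axle end. Leave it standing. Its head centre is 18 mm above the rack's top.
- plain_pin_head (a point): Head centre of the plain pin, a bystander in the rack: round head 22 mm across and 44 mm tall, no loop. Leave it standing. Its head centre is 30 mm above the rack's top.
- rack: Fixed pale timber rack, 75 mm (x) by 350 mm (y) by 80 mm tall, origin at the centre of its underside on the bench; three 22 mm holes through its top, at its centre and 125 mm to either side along y, each holding one pin.
Mind the look-alikes: they are no part of the job. What is shaped like the part that bears pin_head but pink or turquoise is not meant. Leave any pink or purple look-alike of the part that bears cross_hole alone.

How it is judged:
By the outcome, as a careful person would: the job done as asked, in the order asked, and still so for the second after the job is handed in, with the robot touching nothing.
It also fails if it takes over 53 s, if anything falls off the work surface, if the arm or the gripper's body presses on something with over 40 N, if the wrist force passes 120 N, or if a joint passes its speed limit or range.

## Working session

There is one attempt and no reset: what is moved stays moved. The work goes in short steps, Python scripts to look and compute and a shell command to move; the robot and the scene stay as the last step left them, time stands still between calls to the robot, and variables do not carry over. Pictures are saved under pics/ and viewed, about 8 in all and at most 12, crops included, and the job is handed in when it is done.

```bash
mkdir -p pics; python3 - <<'E'
from rig import bot, vision
import cv2, numpy as np
for n in ("side","top"):
    cv2.imwrite(f"pics/{n}0.png",vision.capture(n)[:,:,::-1])
    i=vision.camera_info(n); print(n,{k:(np.round(v,4).tolist() if not isinstance(v,str) else v) for k,v in i.items()})
s=bot.read_state(); print(s["time_s"],s["position"],np.round(s["tcp_rot"],3).tolist(),s["force"],s["opening"],bot.grip_depth)
E
```

```text
side {'intrinsics': [[386.1917, 0.0, 317.1155], [0.0, 386.1917, 195.104], [0.0, 0.0, 1.0]], 'camera_from_world': [[0.6945, -0.7194, 0.0106, -0.3448], [0.5191, 0.5113, 0.6849, -0.2901], [-0.4981, -0.4702, 0.7286, -1.196], [0.0, 0.0, 0.0, 1.0]]}
top {'intrinsics': [[366.7628, 0.0, 311.0217], [0.0, 366.7628, 195.4007], [0.0, 0.0, 1.0]], 'camera_from_world': [[0.0059, -0.9999, 0.012, -0.0407], [0.9948, 0.0071, 0.1017, -0.4923], [-0.1018, 0.0113, 0.9947, -1.0452], [0.0, 0.0, 0.0, 1.0]]}
0.1 [0.2394068  0.57662458 0.22169012] [[-0.923, 0.384, -0.001], [0.384, 0.923, -0.002], [0.0, -0.002, -1.0]] [ 0.25946907 -0.90650537 -0.29611094] 1.0006973351600452 -0.0187
```

View pics/side0.png

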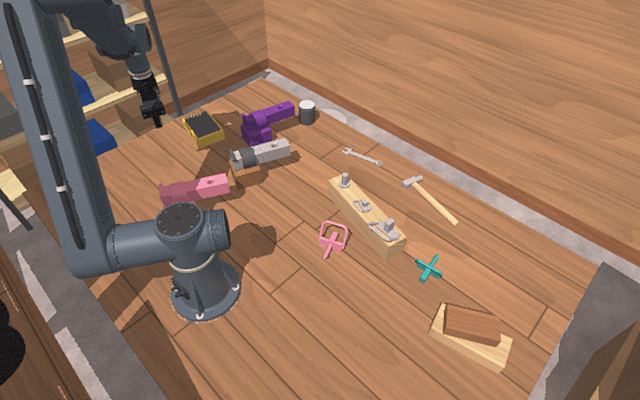

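View pics/top0.png

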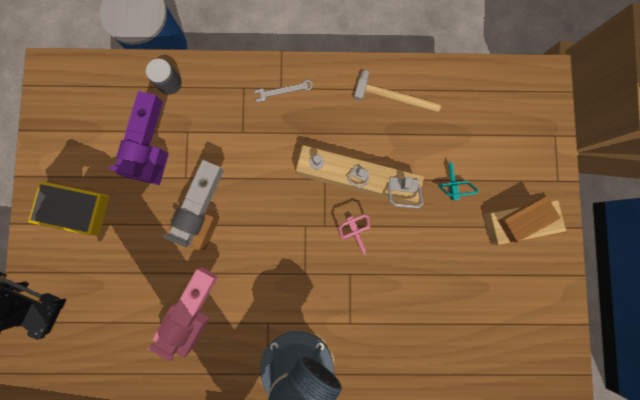

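The side view shows the rack from (345,185) to (400,245) and the grey axle at about (262,152). In the top view the big-loop pin is at about (403,186), and the grey axle's hole is at about (204,181). Next I'll make one magnified montage.

```bash
python3 - <<'E'
import cv2, numpy as np
t=cv2.imread("pics/top0.png"); s=cv2.imread("pics/side0.png")
def c(im,x,y): return cv2.resize(im[y:y+60,x:x+80],(400,300),interpolation=cv2.INTER_CUBIC)
m=np.vstack([np.hstack([c(t,360,155),c(t,160,150)]),np.hstack([c(s,345,190),c(s,222,125)])])
cv2.imwrite("pics/m0.png",m)
E
```

```text
(no output)
```

View pics/m0.png

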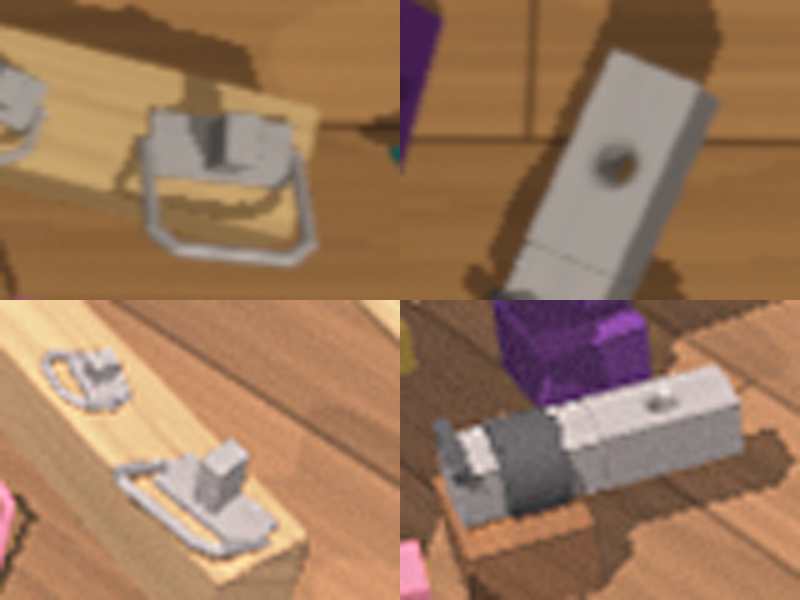

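Montage (5x, top crops above, side crops below): 
- **Pin head top:** at top (408.4,183.2) and side (390.2,220). The loop leans towards the robot.
- **Hole:** at top (203.4,183) and side (274.4,145.4). The free end points away from the robot.

```bash
cat > h.py <<'E'
from rig import bot, vision
import numpy as np, cv2
def P(n):
    i=vision.camera_info(n); return np.array(i["intrinsics"]),np.diag([1,-1,-1,1.])@np.array(i["camera_from_world"])
def proj(n,p):
    K,T=P(n); c=(T@np.append(p,1))[:3]; q=K@c; return q[:2]/q[2]
def ray(n,u,z):
    K,T=P(n); R,t=T[:3,:3],T[:3,3]; d=R.T@np.linalg.solve(K,[u[0],u[1],1]); o=-R.T@t
    return o+d*(z-o[2])/d[2]
def tri(a,b):
    A=[]
    for n,u in (("top",a),("side",b)):
        K,T=P(n); M=K@T[:3]; A+=[u[0]*M[2]-M[0],u[1]*M[2]-M[1]]
    X=np.linalg.svd(np.array(A))[2][-1]; return X[:3]/X[3]
E
python3 - <<'E'
from h import *
np.set_printoptions(precision=4,suppress=True)
T=lambda x,y,ox,oy,X0,Y0:(ox+(x-X0)/5,oy+(y-Y0)/5)
tp=lambda x,y:T(x,y,360,155,0,0); ta=lambda x,y:T(x,y,160,150,400,0)
sp=lambda x,y:T(x,y,345,190,0,300); sa=lambda x,y:T(x,y,222,125,400,300)
print("head",ray("top",tp(242,141),.132),ray("side",sp(226,450),.132),tri(tp(242,141),sp(226,450)))
print("hole",ray("top",ta(617,165),.13),ray("side",sa(662,402),.13),tri(ta(617,165),sa(662,402)))
yw=lambda a,b:np.degrees(np.arctan2(*(a-b)[[1,0]]))
def ln(nm,n,a,b,z):
    A,B=ray(n,a,z),ray(n,b,z); print(nm,A,B,np.linalg.norm(A-B),yw(A,B))
ln("axle L top","top",ta(613,50),ta(528,240),.13)
ln("axle end top","top",ta(613,50),ta(714,98),.13)
ln("axle end side","side",sa(718,367),sa(742,405),.13)
ln("plate near edge top","top",tp(150,175),tp(288,187),.088)
ln("bar top","top",tp(165,248),tp(300,264),.118)
ln("plate side L-R","side",sp(165,460),sp(235,553),.088)
ln("rack top edge","top",tp(0,28),tp(320,108),.08)
print("bar tri?",tri(tp(232,256),sp(170,512)))
E
```

```text
head [ 0.5159 -0.2935  0.132 ] [ 0.5226 -0.2941  0.132 ] [ 0.5173 -0.2943  0.1359]
hole [0.5126 0.2472 0.13  ] [0.5122 0.2434 0.13  ] [0.5139 0.2473 0.1268]
axle L top [0.574  0.2515 0.13  ] [0.4726 0.2922 0.13  ] 0.10927719379918738 -21.89192226476116
axle end top [0.574  0.2515 0.13  ] [0.5487 0.1974 0.13  ] 0.05975913357023844 64.93852678266981
axle end side [0.5711 0.2443 0.13  ] [0.5526 0.1975 0.13  ] 0.05027155199713306 68.44611164837137
plate near edge top [ 0.5026 -0.2545  0.088 ] [ 0.4965 -0.3308  0.088 ] 0.07649455906988074 85.42030640794765
bar top [ 0.4599 -0.2551  0.118 ] [ 0.4519 -0.3271  0.118 ] 0.07246777332631357 83.6154017268848
plate side L-R [ 0.5215 -0.2533  0.088 ] [ 0.4924 -0.3317  0.088 ] 0.08366415038775421 69.60676625457482
rack top edge [ 0.5859 -0.1734  0.08  ] [ 0.542  -0.3522  0.08  ] 0.18408985430745636 76.20518082050127
bar tri? [ 0.4596 -0.2932  0.1239]
```

```bash
cat >> h.py <<'E'
def Rz(a): a=np.radians(a); return np.array([[np.cos(a),-np.sin(a),0],[np.sin(a),np.cos(a),0],[0,0,1]])
def crop(n,im,ctr,items,col=(0,0,255),k=8,w=50,h=37,ov=True):
    x0,y0=int(ctr[0]-w/2),int(ctr[1]-h/2); c=cv2.resize(im[y0:y0+h,x0:x0+w],(w*k,h*k),interpolation=cv2.INTER_CUBIC)
    for pts in items if ov else []:
        q=np.array([(proj(n,p)-[x0,y0]+.5)*k for p in pts]).astype(int); cv2.polylines(c,[q],False,col,1)
    return c
def rect(o,yaw,cx,lx,ly,z):
    R=Rz(yaw); return [np.append(o,0)+[0,0,z]+R@[cx+sx*lx/2,sy*ly/2,0] for sx,sy in ((1,1),(1,-1),(-1,-1),(-1,1),(1,1))]
def circ(o,yaw,r,z): return [np.array([o[0]+r*np.cos(a),o[1]+r*np.sin(a),z]) for a in np.linspace(0,6.3,25)]
def pin(o,yaw,zh,th):
    R=Rz(yaw); O=np.array([o[0],o[1],zh]); a=np.radians(25)+th
    L=[O+R@[-r*np.cos(a),y,-.026+r*np.sin(a)] for r,y in ((0,.042),(.075,.042),(.075,-.042),(0,-.042))]
    return [rect(o,yaw,0,.028,.018,zh+.022),rect(o,yaw,0,.036,.078,zh-.022),L]
def axle(o,yaw): return [rect(o,yaw,-.015,.14,.05,.13),circ(o,yaw,.015,.13)]
E
python3 - <<'E'
from h import *
t=cv2.imread("pics/top0.png"); s=cv2.imread("pics/side0.png")
p=pin((.517,-.293),-6,.110,.1); a=axle((.5122,.2455),-22.5)
I=lambda n,im,c,it:crop(n,im,c,it)
m=np.vstack([np.hstack([I("top",t,(405,190),p),I("top",t,(203,180),a)]),np.hstack([I("side",s,(386,228),p),I("side",s,(272,150),a)])])
cv2.imwrite("pics/m1.png",m)
E
```

```text
(no output)
```

View pics/m1.png

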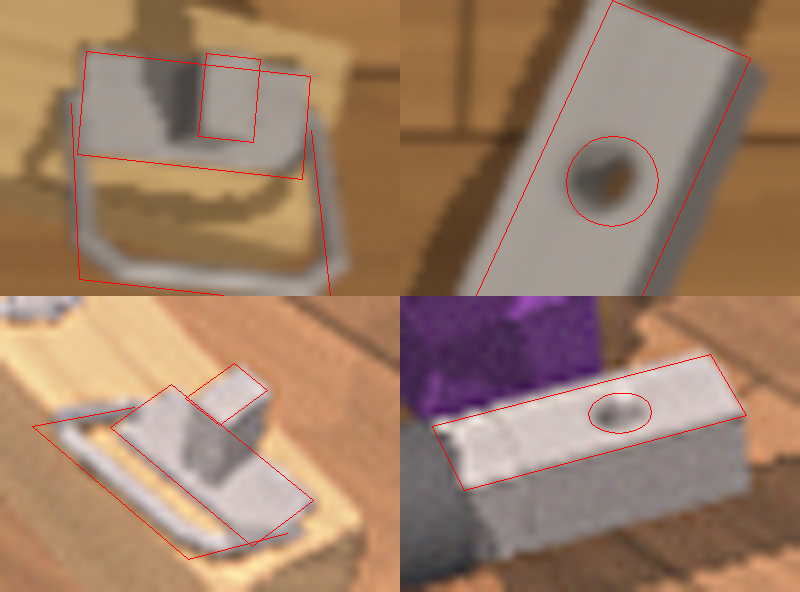

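```bash
python3 -m jog '[[[0,0,0],[0,0,0],0.6],[[0,0,-15],[0,0,-3],0.6]]'
```

```text
time_s: 0.27
position: [0.2385, 0.5751, 0.2343]
tcp_rot: [[-0.942, 0.334, -0.004], [0.334, 0.942, -0.006], [0.002, -0.007, -1.0]]
force: [-0.3, -0.1, -1.0]
opening: 0.921
```

The overlay fits both to within 2–3 mm: pin at (0.517,-0.293) with yaw about -5.5°, and hole at (0.5125,0.2465) with yaw about -22.5°. Moving to the pin.

```bash
python3 -m jog '[[[-25,-33,0],[0,0,-2],0.6],[[-50,-65,0],[0,0,-5],0.6],[[-75,-98,0],[0,0,-8],0.6],[[-100,-130,0],[0,0,-11],0.6],[[-125,-163,0],[0,0,-14.6],0.6],[[-150,-196,0],[0,0,-14.6],0.6],[[-175,-229,0],[0,0,-14.6],0.6],[[-200,-262,0],[0,0,-14.6],0.6],[[-225,-295,0],[0,0,-14.6],0.6],[[-250,-328,0],[0,0,-14.6],0.6],[[-275,-361,0],[0,0,-14.6],0.6],[[-275,-361,0],[0,0,-14.6],0.6]]'
python3 - <<'E'
from h import *
s=bot.read_state();R=np.array(s["tcp_rot"]);d=np.array([.517,-.293,.18])-s["position"]
print(s["position"],R.round(3).tolist(),(R.T@d*1000).round(1),np.degrees(np.arctan2(R[1,1],R[0,1])))
E
```

```text
time_s: 1.27
position: [0.3812, 0.1387, 0.2379]
tcp_rot: [[-0.995, 0.095, 0.003], [0.095, 0.995, -0.003], [-0.003, -0.003, -1.0]]
force: [0.2, 0.3, 0.5]
opening: 0.401
[0.38124485 0.13870999 0.2378803 ] [[-0.995, 0.095, 0.003], [0.095, 0.995, -0.003], [-0.003, -0.003, -1.0]] [-176.2 -416.6   59.5] 84.52199302865105
```

```bash
python3 -m jog '[[[-15,-36,0],[0,0,0],0.6],[[-30,-71,0],[0,0,0],0.6],[[-45,-106,0],[0,0,0],0.6],[[-60,-142,0],[0,0,0],0.6],[[-75,-178,0],[0,0,0],0.6],[[-90,-213,0],[0,0,0],0.6],[[-105,-248,0],[0,0,0],0.6],[[-120,-284,0],[0,0,0],0.6],[[-135,-319,0],[0,0,0],0.6],[[-150,-355,0],[0,0,0],0.6],[[-165,-390,0],[0,0,0],0.6],[[-176,-416,10],[0,0,0],0.6]]'
python3 -m jog '[[[0,0,20],[0,0,0],0.6],[[0,0,35],[0,0,0],0.6],[[0,0,35],[0,0,0],0.6],[[0,0,35],[0,0,0],0.6]]'
python3 - <<'E'
from h import *
s=bot.read_state();R=np.array(s["tcp_rot"]);d=np.array([.517,-.293,.095])-s["position"]
print(s["position"],R.round(3).tolist(),(R.T@d*1000).round(1),np.degrees(np.arctan2(R[1,1],R[0,1])))
t=vision.capture("top")[:,:,::-1];v=vision.capture("side")[:,:,::-1]
g=[[s["position"]+R@[x,y,0] for x,y in ((.0095,.0175),(-.0095,.0175),(-.0095,-.0175),(.0095,-.0175),(.0095,.0175))]]
cv2.imwrite("pics/m2.png",np.hstack([crop("top",t,(408,190),g),crop("side",v,(388,215),g)]))
E
```

```text
time_s: 2.27
position: [0.5196, -0.2885, 0.2291]
tcp_rot: [[-0.996, 0.088, 0.004], [0.088, 0.996, -0.004], [-0.005, -0.004, -1.0]]
force: [1.1, -0.3, 0.7]
opening: 0.404
time_s: 2.6
position: [0.5169, -0.2838, 0.1915]
tcp_rot: [[-0.996, 0.086, -0.002], [0.086, 0.996, 0.002], [0.002, 0.002, -1.0]]
force: [0.4, 0.9, 0.3]
opening: 0.401
[ 0.51691572 -0.28383614  0.19154917] [[-0.996, 0.086, -0.002], [0.086, 0.996, 0.002], [0.002, 0.002, -1.0]] [-1.1 -9.3 96.5] 85.04597760330779
```

View pics/m2.png

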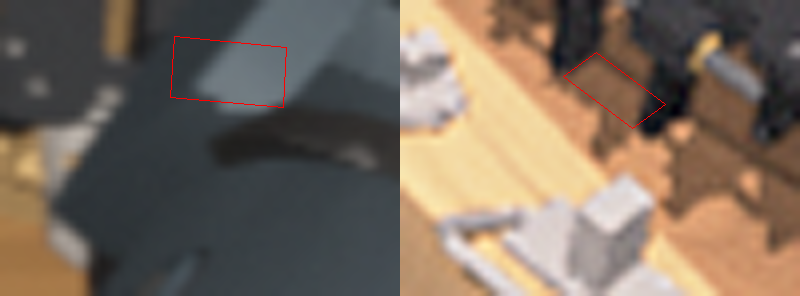

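The side view shows the fingers where kinematics predicts, bracketing the rectangle and above the head at about (615,205); the arm hides the top view. I'll correct 9 mm in y, then descend.

```bash
python3 -m jog '[[[-1,-9,0],[0,0,0],0.6],[[-1,-9,20],[0,0,0],0.6],[[-1,-9,40],[0,0,0],0.6],[[-1,-9,55],[0,0,0],0.6],[[-1,-9,65],[0,0,0],0.6],[[-1,-9,75],[0,0,0],0.6],[[-1,-9,85],[0,0,0],0.6],[[-1,-9,95],[0,0,0],0.6],[[-1,-9,95],[0,0,0],0.6],[[-1,-9,95],[0,0,0],0.6]]'
python3 - <<'E'
from h import *
t=vision.capture("side")[:,:,::-1]
cv2.imwrite("pics/m3.png",crop("side",t,(388,222),pin((.517,-.293),-5.5,.110,.15),w=60,h=45))
E
```

```text
time_s: 3.53
position: [0.5175, -0.2937, 0.0971]
tcp_rot: [[-0.996, 0.086, -0.001], [0.086, 0.996, 0.001], [0.001, 0.0, -1.0]]
force: [0.2, -0.2, -0.1]
opening: 0.399
```

View pics/m3.png

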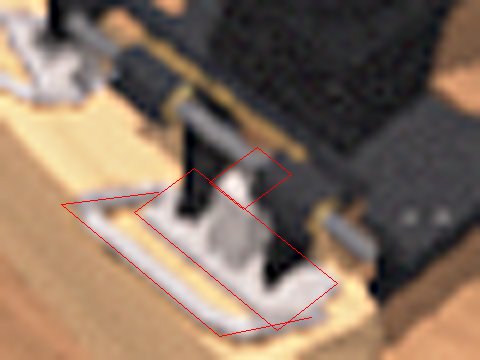

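The fingers straddle the head at about (240,215), just above the plate, and the loop is clear. I'll close and lift.

```bash
python3 -m jog '[[[0,0,0],[0,0,0],0.9],[[0,0,0],[0,0,0],1],[[0,0,0],[0,0,0],1],[[0,0,0],[0,0,0],1],[[0,0,0],[0,0,0],1],[[0,0,0],[0,0,0],1],[[0,0,-5],[0,0,0],1],[[0,0,-15],[0,0,0],1],[[0,0,-30],[0,0,0],1],[[0,0,-45],[0,0,0],1],[[0,0,-60],[0,0,0],1],[[0,0,-75],[0,0,0],1]]'
python3 -m jog '[[[0,0,-20],[0,0,0],1],[[0,0,-40],[0,0,0],1],[[0,0,-60],[0,0,0],1],[[0,0,-75],[0,0,0],1],[[0,0,-75],[0,0,0],1]]'
python3 - <<'E'
from h import *
s=bot.read_state();R=np.array(s["tcp_rot"]);d=np.array([.5125,.2465,s["position"][2]])-s["position"]
print(s["position"],(R.T@d*1000).round(1),np.degrees(np.arctan2(R[1,1],R[0,1])))
E
```

```text
time_s: 4.58
position: [0.5171, -0.2937, 0.1732]
tcp_rot: [[-0.996, 0.086, -0.001], [0.086, 0.996, 0.0], [0.001, 0.0, -1.0]]
force: [-0.1, -0.8, -3.2]
opening: 0.205
time_s: 5.0
position: [0.519, -0.2952, 0.2513]
tcp_rot: [[-0.996, 0.086, 0.005], [0.086, 0.996, -0.005], [-0.006, -0.005, -1.0]]
force: [1.5, -0.7, -2.7]
opening: 0.202
[ 0.51900808 -0.2952255   0.25133085] [ 53.3 539.1  -2.8] 85.03920527457463
```

```bash
python3 -m jog '[[[0,4,0],[0,0,0],1],[[1,12,0],[0,0,0],1],[[2,25,0],[0,0,0],1],[[4,45,0],[0,0,0],1],[[7,70,0],[0,0,0],1],[[10,95,0],[0,0,0],1],[[12,120,0],[0,0,0],1],[[14,145,0],[0,0,0],1],[[17,170,0],[0,0,0],1],[[20,195,0],[0,0,0],1],[[22,220,0],[0,0,0],1],[[24,245,0],[0,0,0],1]]'
python3 -m jog '[[[2,25,0],[0,0,2],1],[[5,50,0],[0,0,4],1],[[7,75,0],[0,0,6],1],[[10,100,0],[0,0,8],1],[[12,125,0],[0,0,10],1],[[15,150,0],[0,0,12],1],[[17,175,0],[0,0,14],1],[[20,200,0],[0,0,16],1],[[22,225,0],[0,0,17.5],1],[[24,245,0],[0,0,17.5],1],[[26,260,0],[0,0,17.5],1],[[27,270,0],[0,0,17.5],1]]'
python3 -m jog '[[[0,0,0],[0,0,0],1],[[0,0,0],[0,0,0],1],[[0,0,0],[0,0,0],1]]'
python3 - <<'E'
from h import *
np.set_printoptions(precision=4,suppress=True)
s=bot.read_state();R=np.array(s["tcp_rot"]);d=np.array([.5125,.2465,s["position"][2]])-s["position"]
print(s["position"],(R.T@d*1000).round(1),np.degrees(np.arctan2(R[1,1],R[0,1])),R[:,2])
E
```

```text
time_s: 6.0
position: [0.5131, -0.0449, 0.2463]
tcp_rot: [[-0.996, 0.086, -0.003], [0.086, 0.996, 0.002], [0.003, 0.001, -1.0]]
force: [0.2, -0.8, -3.6]
opening: 0.205
time_s: 7.0
position: [0.509, 0.226, 0.2462]
tcp_rot: [[-0.925, 0.38, -0.004], [0.38, 0.925, 0.0], [0.003, -0.001, -1.0]]
force: [0.2, -0.8, -4.0]
opening: 0.204
time_s: 7.25
position: [0.5108, 0.223, 0.2471]
tcp_rot: [[-0.924, 0.382, -0.001], [0.382, 0.924, -0.001], [0.001, -0.001, -1.0]]
force: [-0.3, -0.6, -3.5]
opening: 0.202
[0.5108 0.223  0.2471] [ 7.4 22.4 -0. ] 67.53485893559542 [-0.0013 -0.001  -1.    ]
```

```bash
python3 -m jog '[[[4,11,0],[0,0,0],1],[[7,22,0],[0,0,5],1],[[7,22,10],[0,0,0],1],[[7,22,12],[0,0,0],1],[[7,22,12],[0,0,0],1],[[7,22,12],[0,0,0],1]]'
python3 - <<'E'
from h import *
np.set_printoptions(precision=4,suppress=True)
s=bot.read_state();R=np.array(s["tcp_rot"]);p=s["position"]
print(p,np.degrees(np.arctan2(R[1,1],R[0,1])),R[:,2])
it=pin(p[:2],-22.5,p[2]+.013,.15)+[circ(p[:2],0,.007,p[2]-.067)]+axle((.5125,.2465),-22.5)
t=vision.capture("top")[:,:,::-1];v=vision.capture("side")[:,:,::-1]
b=crop("side",v,(272,140),it,w=66,h=74)
b0=crop("side",v,(272,140),it,ov=False,w=66,h=74)
cv2.imwrite("pics/m4.png",cv2.resize(np.hstack([b[:, :400],b0[:, :400]]),(800,592)))
cv2.imwrite("pics/t4.png",crop("top",t,(205,180),it,w=66,h=74))
E
```

```text
time_s: 7.75
position: [0.5132, 0.2463, 0.2354]
tcp_rot: [[-0.923, 0.384, -0.001], [0.384, 0.923, -0.0], [0.001, -0.001, -1.0]]
force: [-0.4, -0.0, -4.2]
opening: 0.205
[0.5132 0.2463 0.2354] 67.41035497960537 [-0.0008 -0.0002 -1.    ]
```

View pics/m4.png

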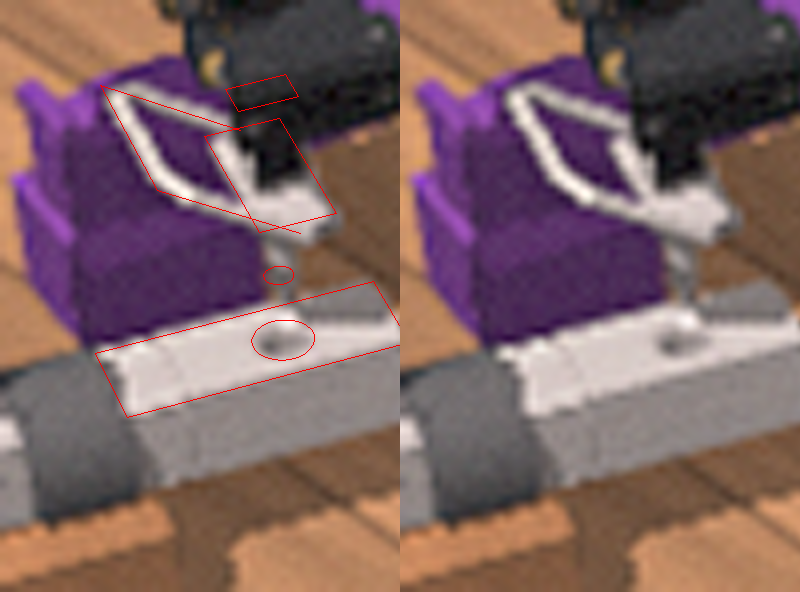

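In the side view the pin is upright with its loop open. The shank is about 2 mm right of the prediction and close over the hole at (283,341). I'll nudge it slightly and insert.

```bash
python3 -m jog '[[[1.3,0.5,5],[0,0,0],1],[[1.3,0.5,12],[0,0,0],1],[[1.3,0.5,18],[0,0,0],1],[[1.3,0.5,24],[0,0,0],1],[[1.3,0.5,30],[0,0,0],1],[[1.3,0.5,36],[0,0,0],1],[[1.3,0.5,40],[0,0,0],1],[[1.3,0.5,40],[0,0,0],1]]'
python3 -c "
from h import *
s=bot.read_state();print(s['force'],s['moment'],s['position'])"
```

```text
time_s: 8.52
position: [0.512, 0.2478, 0.1944]
tcp_rot: [[-0.924, 0.382, -0.001], [0.382, 0.924, 0.0], [0.001, -0.0, -1.0]]
force: [-0.5, 0.2, -5.1]
opening: 0.204
[-0.51988026  0.17437747 -5.13848587] [ 0.17722546 -0.09347443 -0.01925191] [0.51203955 0.24777274 0.19439711]
```

```bash
python3 -m jog '[[[0,0,6],[0,0,0],1],[[0,0,12],[0,0,0],1],[[0,0,18],[0,0,0],1],[[0,0,24],[0,0,0],1],[[0,0,30],[0,0,0],1],[[0,0,36],[0,0,0],1],[[0,0,40],[0,0,0],1],[[0,0,43],[0,0,0],1],[[0,0,43],[0,0,0],1]]'
python3 -m jog '[[[0,0,2],[0,0,0],1],[[0,0,4],[0,0,0],1],[[0,0,4],[0,0,0],1]]'
```

```text
time_s: 9.27
position: [0.5122, 0.2478, 0.1518]
tcp_rot: [[-0.924, 0.382, -0.0], [0.382, 0.924, 0.0], [0.0, 0.0, -1.0]]
force: [-0.1, 1.3, -5.7]
opening: 0.204
time_s: 9.52
position: [0.5124, 0.2477, 0.1484]
tcp_rot: [[-0.924, 0.382, 0.0], [0.382, 0.924, 0.0], [-0.0, 0.0, -1.0]]
force: [0.2, 1.8, -4.9]
opening: 0.203
```

```bash
python3 -m jog '[[[0,0,1.5],[0,0,0],1],[[0,0,3],[0,0,0],1],[[0,0,3],[0,0,0],1]]'; python3 -m jog '[[[0,0,1.5],[0,0,0],1],[[0,0,1.5],[0,0,0],1]]'
```

```text
time_s: 9.77
position: [0.5126, 0.2477, 0.148]
tcp_rot: [[-0.924, 0.382, 0.001], [0.382, 0.924, 0.0], [-0.001, 0.001, -1.0]]
force: [-3.7, -0.3, 9.7]
opening: 0.203
time_s: 9.93
position: [0.5126, 0.2477, 0.148]
tcp_rot: [[-0.924, 0.382, 0.002], [0.382, 0.924, 0.0], [-0.002, 0.001, -1.0]]
force: [-5.1, -1.1, 18.7]
opening: 0.203
```

Seated: contact at TCP z 0.148 with 19 N pushing up. I'll release, rise straight up and shut the fingers.

```bash
python3 -m jog '[[[0,0,-3.5],[0,0,0],0.85],[[0,0,-3.5],[0,0,0],0.6],[[0,0,-3.5],[0,0,0],0.6],[[0,0,-3.5],[0,0,0],0.6],[[0,0,-3.5],[0,0,0],0.6],[[0,0,-10],[0,0,0],0.6],[[0,0,-25],[0,0,0],0.6],[[0,0,-40],[0,0,0],0.6],[[0,0,-60],[0,0,0],0.6],[[0,0,-80],[0,0,0],0.6],[[0,0,-85],[0,0,0],0.9],[[0,0,-85],[0,0,0],1]]'
python3 -m jog '[[[25,0,0],[0,0,0],1],[[50,0,0],[0,0,0],1],[[80,0,0],[0,0,0],1],[[105,0,0],[0,0,0],1],[[105,0,0],[0,0,0],1]]'
python3 - <<'E'
from h import *
np.set_printoptions(precision=4,suppress=True)
s=bot.read_state();p=s["position"]; o=np.array([.5126,.2477])
it=pin(o,-22.5,.160,.1)+axle((.5125,.2465),-22.5)
v=vision.capture("side")[:,:,::-1];print(p,Rz(22.5)@(p-[*o,0]))
cv2.imwrite("pics/m5.png",np.hstack([crop("side",v,(270,135),it,w=50,h=74),crop("side",v,(270,135),it,ov=False,w=50,h=74)]))
E
```

```text
time_s: 10.93
position: [0.5135, 0.248, 0.2308]
tcp_rot: [[-0.924, 0.382, 0.004], [0.382, 0.924, 0.001], [-0.003, 0.002, -1.0]]
force: [-0.2, 0.0, -1.2]
opening: 0.323
time_s: 11.35
position: [0.4089, 0.288, 0.2273]
tcp_rot: [[-0.925, 0.379, -0.008], [0.38, 0.925, -0.002], [0.007, -0.005, -1.0]]
force: [-0.3, -0.4, -0.8]
opening: 0.025
[0.4089 0.288  0.2273] [-0.1113 -0.0025  0.2273]
```

View pics/m5.png

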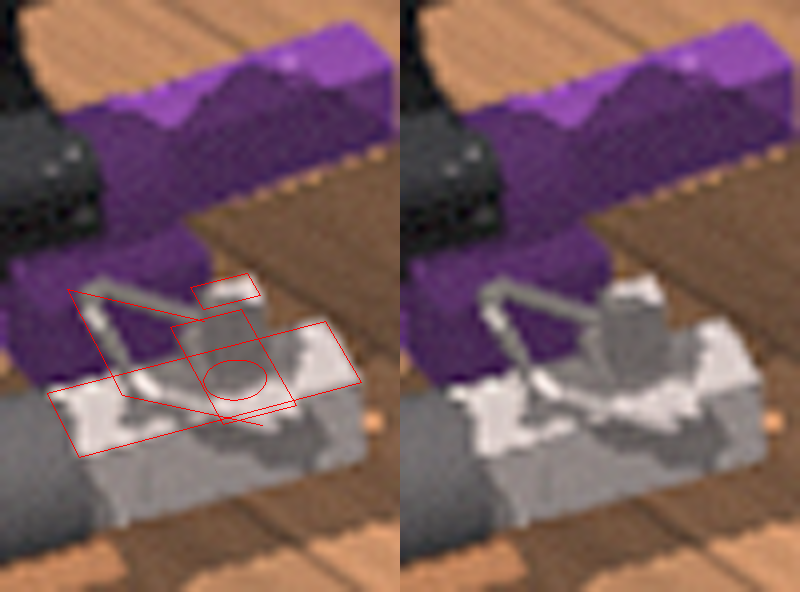

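The pin is seated and upright at about (635,320), with the loop open (bar at about (520,340), around 33° above level). I'll come down behind the bar.

```bash
python3 -m jog '[[[-4,2.5,10],[0,0,0],1],[[-8,2.5,25],[0,0,0],1],[[-12,2.5,40],[0,0,0],1],[[-12,2.5,50],[0,0,0],1],[[-12,2.5,60],[0,0,0],1],[[-12,2.5,66],[0,0,0],1],[[-12,2.5,66],[0,0,0],1],[[-12,2.5,66],[0,0,0],1]]'
python3 - <<'E'
from h import *
np.set_printoptions(precision=4,suppress=True)
s=bot.read_state();p=s["position"]; R=np.array(s["tcp_rot"])
print(R[:,2],Rz(22.5)@(p-[.5126,.2477,0]))
E
```

```text
time_s: 12.07
position: [0.4273, 0.2854, 0.1627]
tcp_rot: [[-0.924, 0.382, -0.001], [0.382, 0.924, -0.0], [0.001, -0.001, -1.0]]
force: [1.6, 0.5, 0.7]
opening: 0.005
[-0.0007 -0.0003 -1.    ] [-0.0932  0.0022  0.1627]
```

```bash
python3 -m jog '[[[-8,-2,0],[0,0,0],1],[[-17,-2,0],[0,0,0],1],[[-22,-2,-6],[0,0,0],1],[[-27,-2,-12],[0,0,0],1],[[-35,-2,-18.5],[0,0,0],1],[[-42,-2,-24],[0,0,0],1],[[-51,-2,-28.5],[0,0,0],1],[[-60,-2,-32],[0,0,0],1],[[-60,-2,-32],[0,0,0],1]]'
python3 - <<'E'
from h import *
np.set_printoptions(precision=4,suppress=True)
s=bot.read_state();p=s["position"]; o=np.array([.5126,.2477]);print(Rz(22.5)@(p-[*o,0]))
v=vision.capture("side")[:,:,::-1]
it=pin(o,-22.5,.160,np.radians(50))
cv2.imwrite("pics/m6.png",np.hstack([crop("side",v,(275,130),it,w=50,h=74),crop("side",v,(275,130),it,ov=False,w=50,h=74)]))
E
```

```text
time_s: 12.82
position: [0.4851, 0.2603, 0.1963]
tcp_rot: [[-0.924, 0.383, 0.004], [0.383, 0.924, 0.001], [-0.004, 0.002, -1.0]]
force: [0.4, 0.1, 0.9]
opening: 0.008
[-0.0302  0.0011  0.1963]
```

View pics/m6.png

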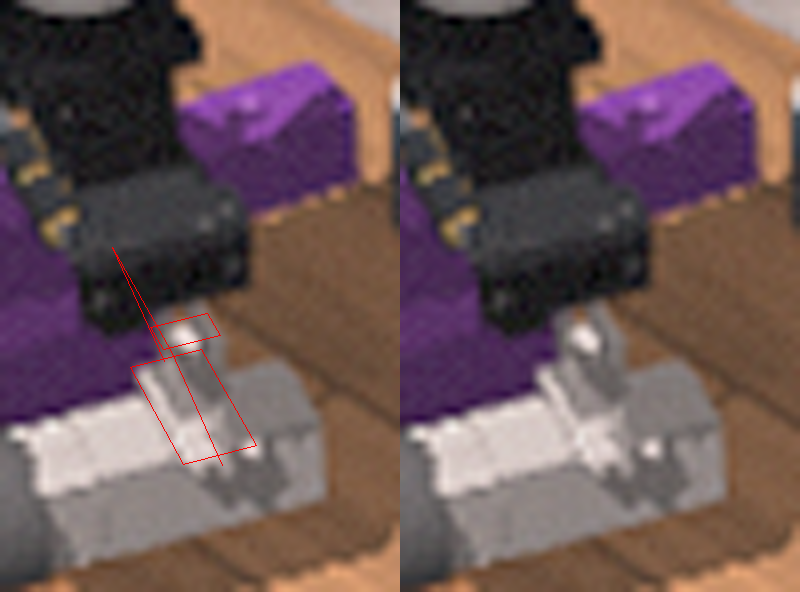

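The loop has left its open position and is hidden upright behind the gripper; the head at (590,335) hasn't moved. Pushing on past upright.

```bash
python3 -m jog '[[[-8,0,-2],[0,0,0],1],[[-16,0,-3],[0,0,0],1],[[-24,0,-4],[0,0,0],1],[[-32,0,-4],[0,0,0],1],[[-40,0,-4],[0,0,0],1],[[-44,0,-4],[0,0,0],1],[[-44,0,-4],[0,0,0],1]]'
python3 -m jog '[[[0,0,-15],[0,0,0],1],[[0,0,-50],[0,0,0],1],[[30,0,-80],[0,0,0],1],[[60,0,-110],[0,0,0],1],[[95,0,-120],[0,0,0],1],[[120,0,-120],[0,0,0],1],[[120,0,-120],[0,0,0],1]]'
python3 - <<'E'
from h import *
s=bot.read_state();p=s["position"]; o=np.array([.5126,.2477]);print(Rz(22.5)@(p-[*o,0]))
t=vision.capture("top")[:,:,::-1];v=vision.capture("side")[:,:,::-1]
it=pin(o,-22.5,.160,3.4)
cv2.imwrite("pics/m7.png",np.hstack([crop("side",v,(282,140),it,w=50,h=74),crop("top",t,(208,175),it,w=50,h=74)]))
E
```

```text
time_s: 13.45
position: [0.5238, 0.2434, 0.1989]
tcp_rot: [[-0.924, 0.383, 0.001], [0.383, 0.924, 0.0], [-0.0, 0.0, -1.0]]
force: [0.3, 0.2, -0.1]
opening: 0.006
time_s: 14.03
position: [0.4066, 0.2911, 0.3202]
tcp_rot: [[-0.926, 0.379, -0.002], [0.379, 0.926, 0.001], [0.002, 0.0, -1.0]]
force: [-0.9, -0.7, 0.0]
opening: 0.007
[-0.11450058 -0.00048384  0.32017156]
```

View pics/m7.png

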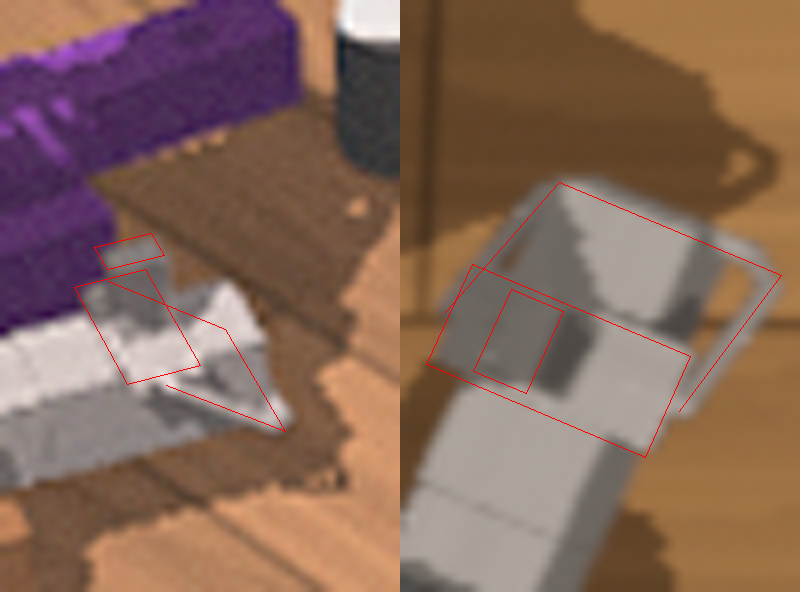

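Both views match the closed-loop model: the bar lies in front of the end face, at about (270,380) in the side panel and (680,215) in the top panel, and the head is seated. I'll do one settled overall check.

```bash
python3 -m jog '[[[0,0,0],[0,0,0],1],[[0,0,0],[0,0,0],1],[[0,0,0],[0,0,0],1],[[0,0,0],[0,0,0],1]]'
python3 - <<'E'
from h import *
v=vision.capture("side")[:,:,::-1]
cv2.imwrite("pics/m8.png",cv2.resize(v[90:270,220:440],None,fx=3,fy=3,interpolation=cv2.INTER_CUBIC))
E
```

```text
time_s: 14.47
position: [0.4125, 0.2893, 0.3185]
tcp_rot: [[-0.924, 0.383, -0.001], [0.383, 0.924, -0.0], [0.001, -0.001, -1.0]]
force: [0.4, 0.2, 0.2]
opening: 0.008
```

View pics/m8.png

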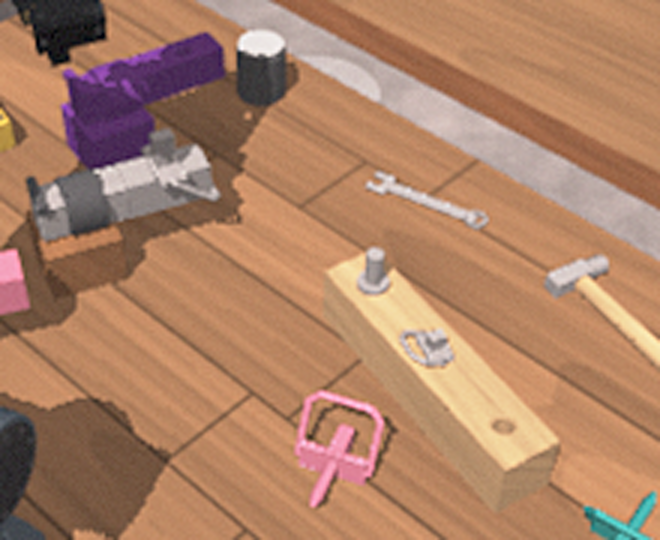

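The plain pin at (375,270) and the small pin at (428,347) still stand in the rack. The hitch pin is in the axle with its loop shut at (210,190), and the arm is clear.

```bash
python3 -c "
from rig import bot; print(bot.hand_in())"
```

```text
the job is handed in; nothing more can be done
None
```

I took the big-loop hitch pin from the rack and pushed it down through the axle's cross hole with its loop open towards the hub. I then swung the loop over the head with shut fingers, and it snapped shut in front of the axle's end face. I let go and handed the job in at about 14.5 s.

- **Seating:** The plate touched the axle's top with the fingertips at 0.148 m, against 0.147 m expected. The push ended at about 19 N, and the highest reading at the end of any move was about that, well under the limits. I judged "fully home" from this contact height and the pictures; there was no closer view of the plate.
- **Loop:** After the swing, both cameras matched the closed-loop model to within a few millimetres, with the bar in front of the end face. I could not see the loop during part of the swing because the gripper hid it.
- **Bystanders:** The last picture shows the small loop pin and the plain pin still standing in the rack, the look-alikes in view where they were, and the arm clear of everything.
- **Disagreement:** The two cameras differed by about 2–4 mm on the axle's position, and I used a value in between. The pin still went in without jamming.

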